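Kit the parts of one roller wheel in the nest tray

ROBOT

A 7-joint arm with a two-finger parallel gripper is mounted at the origin on the work surface. World frame = base frame: x ahead of the robot, y to its left, z up, the work surface at z = 0. Lengths are in mm, angles in rad, forces in N, time in s.
With the tool pointing down it reaches from about 400 to 850 mm from the base axis. Payload 6.9 kg.
Tool frame: the origin (TCP) lies on the centre line of the jaws, within the pads' length; the fingertips stand 25 mm ahead of it and the grasp point (between the pads) lies 6 mm ahead of it; z points along the fingers, y is the line along which they close (so a half turn about z gives the same grasp; the last joint's range is limited). The gripper opens to 85 mm and grips with 20 to 120 N. Pads are 22 mm wide; open, the fingers measure 114 mm over their backs; the gripper's body (76 mm by 85 mm) begins 54 mm behind the grasp point. The pads swing forward as they close: fully open they stand 13 mm farther back than shut.
Start: joints at [1.435, 0.507, -0.238, 1.5, 0.126, 1.149, -0.155], TCP at [149.627, -606.815, 256.275] pointing down, gripper open.
Joint ranges: [-3.08, 3.08], [-0.24, 2.05], [-1.43, 1.35], [0, 2.5], [-1.52, 4.66], [0.17, 1.96], [-2.89, 2.89]. Speed limits (rad/s): [2.39, 2.39, 3.14, 3.14, 3.14, 3.14, 3.14].

INTERFACE

Orientations are given as a unit quaternion [w, x, y, z].
In Python, from cell import readout, optics, r, spot_in gives the robot as it stands.
- The arm moves only by the tool send_rows, never from a script. Its argument "series" is a list of rows, each a list of 7 numbers: the opening, from 0 (shut) to 1 (fully open), then the shift along the tool's x, y, z in mm, then the turn, a rotation vector about the tool's x, y, z in rad. In form: [[claw, x, y, z, rx, ry, rz], ...]. A call has exactly 10 rows; each row is the pose to reach, as a shift and turn from the pose commanded when the call began, along the tool's axes at that moment; what a row does not reach only later rows make up. A row lasts 1/12 s, in which the tool goes at most 41.7 mm and 7.16 degrees, less where a joint would pass 70% of its speed; a pose out of reach is approached as far as the arm can. A call with a gripper value outside its range is refused whole. The fingers move at their own pace and stop on an object; the grip force is fixed at half the most. Time passes only in rows, so rows that repeat a pose let the fingers close, or fill a call up. It gives the time, the measured TCP pose, the force, the opening and the grip force at its end, in the units of the state.
- readout.read_state(): the state, without advancing time (a new reading comes with each control period).
- optics.grab_frame(name): name is "scene" or "top" or "wrist"; returns the picture (480x640x3 uint8, red, green, blue); there is no depth.
- optics.camera_info(name): a dict with "intrinsics" (3x3 intrinsics, pixels), "cam_to_world" (4x4, takes a point from camera to world coordinates); the wrist camera has in their place "mount" (4x4, takes a point from camera to tool coordinates, whose origin is the TCP and whose axes are the flange's). Camera axes: x right, y down, z forward; pixel columns grow to the right and rows downward; lengths in mm; the calibration is good to about 2 mm. A picture is of the moment at which its call begins: read the wrist's pose just before it. camera_info takes no time and is no camera call.
- r.job_done(): hands the job in; it is judged then, once.
Trained networks look in the newest picture that a camera, given by its name, has taken for a name from the list of things; names that differ only in an ending like _2 or _b are one class to them, and where a whole thing is asked for, a point or a joint stands for the part that bears it (a point fixed in the world has none). Each returns a list of dicts, best first, with "score" (0 to 1); they miss things now and then, are a little off and sometimes report something else, mostly with a low value. They report only what shows in the picture. A call takes as long as a camera call. They do not tell look-alikes from the thing itself.
- spot_in(camera, label): "point" ([column, row] in pixels, amid what is visible of it).
The state is a dict: "time_s": time; "joints": joint angles; "joint_vel": joint speeds; "effort": joint torques, N m; "position": TCP position; "tcp_rot": TCP orientation; "force": force on the tool from outside, world axes, zero at the start; "torque": the same for the moment, N m; "grip_width": opening from 0.0 (shut) to 1.0 (fully open); "finger_force": force on a finger pad.
Only numpy, scipy, OpenCV 4.12 (cv2) and the standard library are available. Lean on these libraries where they do the work, as an engineer would, in place of code of your own. Each camera call takes 0.05 s, during which the arm holds its last target. There are 200 camera calls.

TASK

Put together the kit for one roller in the black tray: the large tyre goes over the post, the hub with the round flange into the wide empty round pocket, the axle into the square pocket and the spacer sleeve into the small round pocket, each upright the way up it stands now and fully down on its pocket's floor. The smaller tyre and the hub with the square flange belong to another job: leave them where they stand.

Things in the scene. Friction and masses are not known exactly. Their poses are not given: they have to be found in the camera images.
- tyre: The large roller tyre: amber urethane ring lying flat, outside diameter 60 mm, bore 30 mm, height 32 mm, about 80 g. Loose, standing on the bench. Origin: centre of the underside, z up along its axis.
- hub: The hub with the round flange: bare aluminium, flange 58 mm diameter and 12 mm thick at the bottom, on it a round boss of 36 mm diameter, total height 46 mm, about 180 g. Loose, standing on the bench. Origin: centre of the underside, z up along its axis.
- axle: The axle: steel pin standing on its round head; head 40 mm diameter and 10 mm thick at the bottom, shank 20 mm diameter above it, total height 70 mm, about 240 g. Loose, standing on the bench. Origin: centre of the underside, z up along its axis.
- spacer: The spacer sleeve: plain steel tube standing on end, outside diameter 28 mm, bore 16 mm, height 40 mm, about 130 g. Loose, standing on the bench. Origin: centre of the underside, z up along its axis.
- small_tyre: Look-alike that stays: smaller amber urethane ring, outside diameter 44 mm, bore 22 mm, height 32 mm. Loose, standing on the bench. Origin: centre of the underside, z up along its axis.
- square_hub: Look-alike that stays: aluminium hub with a square flange, 52 x 52 mm and 12 mm thick, with the same 36 mm round boss, total height 46 mm. Loose, standing on the bench. Origin: centre of the underside, z up along its axis.
- nest_post: Fixed grey nest, 94 mm square, 12 mm high, one of four (2 x 2, 105 mm apart, order varies) on the 4 mm floor of a fixed black tray (225 mm square, rim 13 mm high, turned up to 20 degrees). Wide round pocket of 78 mm diameter with a steel post of 12 mm diameter in its middle, top 16 mm above the nest's underside. Pocket 8 mm deep, its floor 4 mm above the nest's underside. Origin: centre of the underside; z up, x, y along the sides.
- nest_wide: Fixed grey nest, 94 mm square, 12 mm high, one of four (2 x 2, 105 mm apart, order varies) on the 4 mm floor of a fixed black tray (225 mm square, rim 13 mm high, turned up to 20 degrees). Wide round pocket of 78 mm diameter, nothing in its middle. Pocket 8 mm deep, its floor 4 mm above the nest's underside. Origin: centre of the underside; z up, x, y along the sides.
- nest_square: Fixed grey nest, 94 mm square, 12 mm high, one of four (2 x 2, 105 mm apart, order varies) on the 4 mm floor of a fixed black tray (225 mm square, rim 13 mm high, turned up to 20 degrees). Square pocket, 58 x 58 mm. Pocket 8 mm deep, its floor 4 mm above the nest's underside. Origin: centre of the underside; z up, x, y along the sides.
- nest_small: Fixed grey nest, 94 mm square, 12 mm high, one of four (2 x 2, 105 mm apart, order varies) on the 4 mm floor of a fixed black tray (225 mm square, rim 13 mm high, turned up to 20 degrees). Small round pocket of 46 mm diameter. Pocket 8 mm deep, its floor 4 mm above the nest's underside. Origin: centre of the underside; z up, x, y along the sides.
Not all that is in view belongs to the job. What is shaped like the axle but blue or purple is not meant. Leave any blue or red look-alike of the hub alone.

How it is judged:
By the outcome, as a careful person would: the job done as asked, in the order asked, and still so for the second after the job is handed in, with the robot touching nothing.
It also fails if it takes over 112 s, if anything falls off the work surface, if the arm or the gripper's body presses on something with over 40 N, if the wrist force passes 120 N, or if a joint passes its speed limit or range.

## Working session

There is one attempt and no reset: what is moved stays moved. The work goes in short steps, Python scripts to look and compute and a tool call to move; the robot and the scene stay as the last step left them, time stands still between calls to the robot, and variables do not carry over. Pictures are saved under pics/ and viewed, at most 14 in all, crops included, and the job is handed in when it is done.

Besides the shell and the picture viewer there is one more tool, called after ">>>" as a command line: name --pt "numbers of a row" for each row, then --argument value for the rest. send_rows: Moves the arm, as the interface text tells. Its arguments: {"type":"object","properties":{"series":{"type":"array","items":{"type":"array","items":{"type":"number"}}}},"required":["series"]}

```bash
ls; mkdir -p pics; python3 - <<'E'
from cell import readout, optics, r, spot_in
import cv2,numpy as np
s=readout.read_state();print(s)
for n in("scene","top"):
    cv2.imwrite(f"pics/{n}0.png",optics.grab_frame(n)[:,:,::-1])
    print(n,optics.camera_info(n))
    for l in ["tyre","hub","axle","spacer","small_tyre","square_hub","nest_post","nest_wide","nest_square","nest_small"]:
        print(l,[(np.round(d["point"]).tolist(),round(d["score"],2)) for d in spot_in(n,l)][:5])
print(optics.camera_info("wrist"))
E
```

```text
pics
{'time_s': 0.0, 'joints': array([ 1.43450483,  0.50833581, -0.23753934,  1.50113204,  0.12568924,
        1.14891066, -0.15476683]), 'joint_vel': array([ 2.29705106e-04,  2.56794177e-03, -4.79310149e-05, -8.53916831e-04,
        9.56289463e-04,  8.92963906e-04,  1.18429438e-03]), 'effort': array([ 3.36370631e-04, -6.20600939e+01, -2.18644381e+00, -2.49661928e+01,
        1.27464204e-02,  1.20224946e-02, -6.71267594e-05]), 'position': array([ 149.47598741, -606.38623238,  255.43167081]), 'tcp_rot': array([-8.90671196e-04,  9.92697065e-01,  1.20630549e-01, -1.17645877e-04]), 'force': array([ 0.46863976, -0.73543784, -0.08490671]), 'torque': array([0.02840468, 0.03076069, 0.04126123]), 'finger_force': 0.0, 'grip_width': 0.9984182605816163}
scene {'intrinsics': array([[464.82350212,   0.        , 319.03902515],
       [  0.        , 464.82350212, 242.1000289 ],
       [  0.        ,   0.        ,   1.        ]]), 'cam_to_world': array([[ 3.22495778e-02,  6.14798311e-01, -7.88024747e-01,
         1.23299035e+03],
       [ 9.99319204e-01, -3.39694772e-02,  1.43945291e-02,
        -1.6
[... 1425 characters left out ...]
68.0], 0.83)]
nest_post [([219.0, 266.0], 0.92)]
nest_wide [([210.0, 309.0], 0.59), ([164.0, 302.0], 0.58)]
nest_square [([182.0, 257.0], 0.67)]
nest_small [([208.0, 308.0], 0.8)]
{'intrinsics': array([[373.38596782,   0.        , 321.6894158 ],
       [  0.        , 373.38596782, 239.97074354],
       [  0.        ,   0.        ,   1.        ]]), 'mount': array([[ 2.96340992e-04, -9.62179276e-01, -2.72416875e-01,
         6.91552461e+01],
       [ 9.99999863e-01,  4.02743502e-04, -3.34672730e-04,
        -2.64565325e-01],
       [ 4.31729291e-04, -2.72416739e-01,  9.62179263e-01,
        -1.18293183e+02],
       [ 0.00000000e+00,  0.00000000e+00,  0.00000000e+00,
         1.00000000e+00]])}
```

View pics/scene0.png

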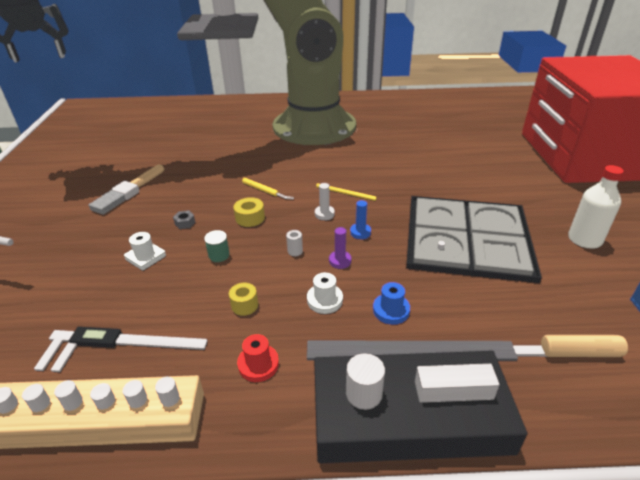

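View pics/top0.png

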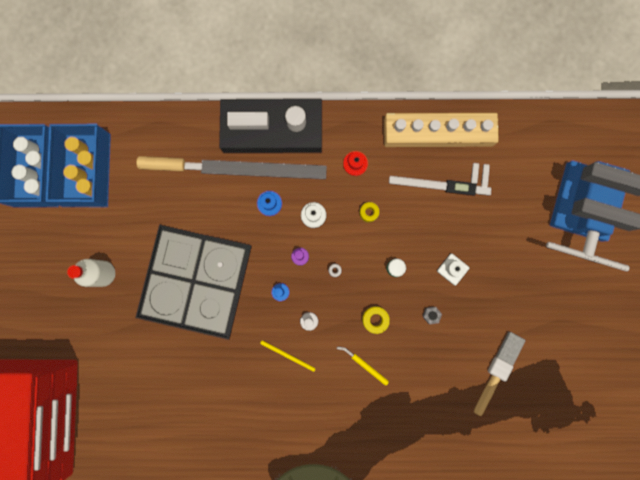

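The scene view shows the white/bare axle at (324,203), spacer at (294,243), hub at (324,292), large tyre at (249,211) and small tyre at (243,298). In the top view, the tyre is at (376,320), hub (314,215), axle (309,321) and spacer (335,270). The nests are post (220,264), wide (166,297), square (179,255) and small (210,307).

```bash
cat > h.py <<'E'
from cell import readout, optics, r, spot_in
import cv2,numpy as np
from scipy.spatial.transform import Rotation as R
def tcp():
    s=readout.read_state(); T=np.eye(4); T[:3,:3]=R.from_quat(np.roll(s["tcp_rot"],-1)).as_matrix(); T[:3,3]=s["position"]; return T,s
def ray(cam,px,z,T=None):
    i=optics.camera_info(cam); M=i["cam_to_world"] if cam!="wrist" else T@i["mount"]
    d=M[:3,:3]@np.linalg.solve(i["intrinsics"],[px[0],px[1],1.]); o=M[:3,3]
    return (o+d*(z-o[2])/d[2])[:2]
def proj(cam,P,T=None):
    i=optics.camera_info(cam); M=i["cam_to_world"] if cam!="wrist" else T@i["mount"]
    q=i["intrinsics"]@(np.linalg.inv(M)@np.r_[P,1])[:3]; return q[:2]/q[2]
def delta(p,yaw=None):
    "tool-frame shift to world TCP p, and rz so that tool x heads to yaw (deg), tool down"
    T,s=tcp(); d=T[:3,:3].T@(np.array(p)-T[:3,3]); rv=np.zeros(3)
    if yaw is not None:
        a=np.radians(yaw); X=np.array([np.cos(a),np.sin(a),0]);Z=np.array([0,0,-1.]);G=np.c_[X,np.cross(Z,X),Z]
        rv=R.from_matrix(T[:3,:3].T@G).as_rotvec()
    cur=np.degrees(np.arctan2(T[1,0],T[0,0]))
    print("t",round(s["time_s"],2),"pos",s["position"].round(1),"yaw",cur.round(1),"w",round(s["grip_width"],2),"ff",round(s["finger_force"],1),"| shift",d.round(1),"rot",rv.round(3))
E
python3 - <<'E'
from h import *
im=cv2.imread("pics/top0.png"); hsv=cv2.cvtColor(im,cv2.COLOR_BGR2HSV)
def blob(m,seed,win=22):
    x,y=seed; k=np.zeros_like(m); k[y-win:y+win,x-win:x+win]=m[y-win:y+win,x-win:x+win]
    c=max(cv2.findContours(k,0,2)[0],key=cv2.contourArea); return c
yel=cv2.inRange(hsv,(20,120,60),(35,255,255)); wh=cv2.inRange(hsv,(0,0,120),(180,70,255))
for n,m,s,z in[("tyre",yel,(376,320),16),("small",yel,(370,212),16),("hub",wh,(314,215),12),("axle",wh,(309,321),20),("spacer",wh,(335,270),30)]:
    c=blob(m,s); (u,v),rad=cv2.minEnclosingCircle(c); b=cv2.boundingRect(c); print(n,(u,v),rad,b,ray("top",(u,v),z).round(1))
dk=cv2.inRange(im,(0,0,0),(60,60,60)); k=np.zeros_like(dk);k[215:350,125:262]=dk[215:350,125:262]
c=max(cv2.findContours(k,0,2)[0],key=cv2.contourArea); q=cv2.boxPoints(cv2.minAreaRect(c)); W=np.array([ray("top",p,13) for p in q]);print(W.round(1),[np.linalg.norm(W[i]-W[i-1]).round(1) for i in range(4)],W.mean(0))
for n,p in[("post",(220,264)),("wide",(166,297)),("square",(179,255)),("small",(210,307))]: print(n,ray("top",p,16).round(1))
cv2.imwrite("pics/c1.png",np.hstack([cv2.resize(im[215:345,130:260],None,fx=4,fy=4),cv2.resize(im[195:345,290:400],(264*3//3,520))]))
E
```

```text
tyre (375.5, 319.5) 14.30044937133789 (362, 306, 28, 28) [ 443.  -145.4]
small (368.8999938964844, 211.6999969482422) 10.512001037597656 (359, 202, 21, 21) [ 693.9 -132.3]
hub (313.1216125488281, 214.68919372558594) 12.865436553955078 (301, 202, 25, 26) [687.5  -1.1]
axle (308.62042236328125, 321.0130920410156) 9.13193130493164 (300, 312, 18, 19) [439.4   8.8]
spacer (334.6046447753906, 270.06976318359375) 6.605126857757568 (328, 264, 14, 13) [556.3 -51. ]
[[447.6 411.7]
 [666.6 365.9]
 [614.4 145.8]
 [397.6 194.7]] [np.float64(222.7), np.float64(223.8), np.float64(226.2), np.float64(222.3)] [531.54625345 279.51211864]
post [570.7 216.6]
wide [493.7 341.5]
square [591.7 313.5]
small [470.8 238.1]
```

View pics/c1.png

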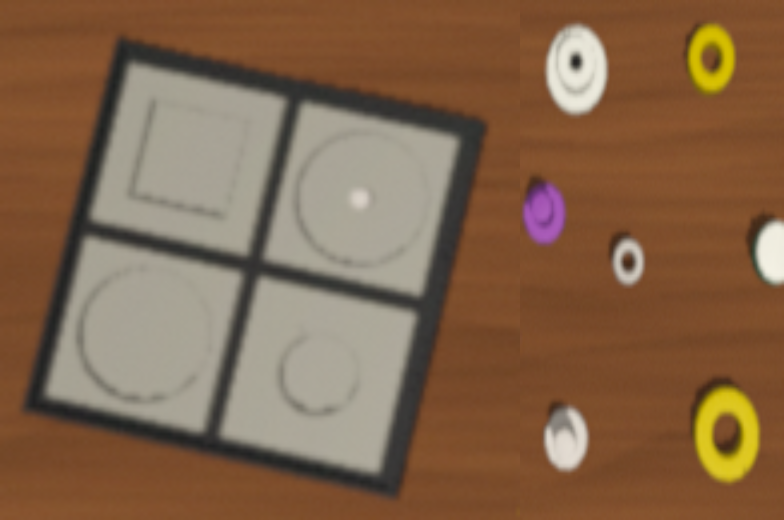

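The crop confirms the nests: square upper left, post upper right, wide lower left, small lower right, with the tray at about -12.5°. Nest centres in world coordinates:
- post (571,217)
- wide (491,342)
- square (593,319)
- small (469,240)

```bash
python3 -c "
from h import *
delta((296,-376,220),0)"
```

```text
t 1.1 pos [ 149.6 -606.8  256.3] yaw 13.9 w 1.01 ff 0.0 | shift [ 197.4 -189.1   36.3] rot [0.    0.    0.242]
```

>>> send_rows --pt "1 20 -19 4 0 0 0.024" --pt "1 40 -38 8 0 0 0.048" --pt "1 60 -57 12 0 0 0.072" --pt "1 80 -76 16 0 0 0.096" --pt "1 100 -95 20 0 0 0.12" --pt "1 120 -114 24 0 0 0.145" --pt "1 140 -133 28 0 0 0.17" --pt "1 160 -152 32 0 0 0.194" --pt "1 180 -171 35 0 0 0.218" --pt "1 197.4 -189.1 36.3 0 0 0.242"

```text
time_s: 1.93
position: [296.9, -374.4, 219.8]
tcp_rot: [-0.0, 1.0, -0.0, 0.0]
force: [0.6, -0.2, -0.0]
grip_width: 0.997
finger_force: 0.0
```

```bash
python3 -c "
from h import *
delta((443,-145.4,180),0)"
```

```text
t 1.93 pos [ 296.9 -374.4  219.8] yaw -0.0 w 1.0 ff 0.0 | shift [ 145.9 -229.1   39.9] rot [-0.    -0.    -0.001]
```

>>> send_rows --pt "1 18 -29 5 0 0 0" --pt "1 36 -58 10 0 0 0" --pt "1 54 -87 15 0 0 0" --pt "1 74 -116 20 0 0 0" --pt "1 92 -145 25 0 0 0" --pt "1 110 -174 30 0 0 0" --pt "1 130 -203 35 0 0 0" --pt "1 147 -230.6 40 0 0 0" --pt "1 147 -230.6 40 0 0 0" --pt "1 147 -230.6 40 0 0 0"

```text
time_s: 2.77
position: [443.9, -143.4, 179.9]
tcp_rot: [-0.0, 1.0, 0.002, 0.0]
force: [-0.4, -0.7, -0.7]
grip_width: 0.999
finger_force: 0.0
```

```bash
python3 - <<'E'
from h import *
T,s=tcp(); im=optics.grab_frame("wrist")[:,:,::-1].copy()
hsv=cv2.cvtColor(im,cv2.COLOR_BGR2HSV); m=cv2.inRange(hsv,(20,120,60),(35,255,255))
c=max(cv2.findContours(m,0,2)[0],key=cv2.contourArea); (u,v),rad=cv2.minEnclosingCircle(c); print(u,v,rad,ray("wrist",(u,v),20,T))
print([ (d["point"],d["score"]) for d in spot_in("wrist","tyre")])
p=proj("wrist",(443,-145.4,32),T); print(p); cv2.drawMarker(im,tuple(int(i) for i in p),(0,0,255))
cv2.imwrite("pics/w1.png",im); delta((443,-145.4,180),0)
E
```

```text
321.04327392578125 227.89418029785156 42.08893966674805 [ 443.89085248 -142.44413427]
[([321.4, 242.2], 0.82)]
[325.00236738 233.01574786]
t 2.87 pos [ 442.7 -146.   180. ] yaw -0.0 w 1.0 ff 0.0 | shift [ 0.3 -0.6  0. ] rot [ 0.     0.    -0.001]
```

View pics/w1.png

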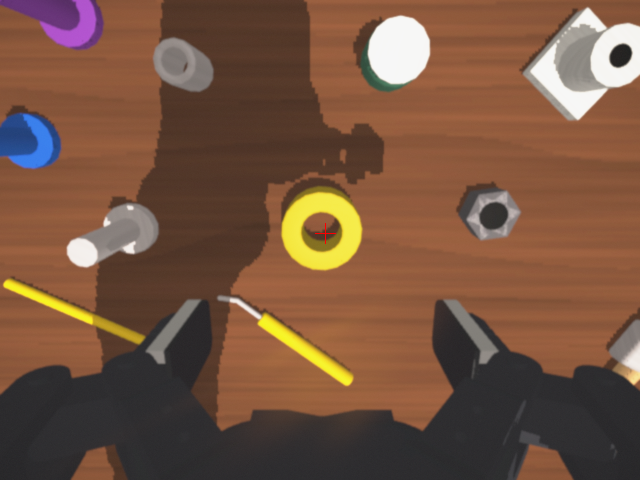

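The tyre ring shows at (321,230), bore centred within a few pixels of the marker. The gripper is aligned, so I'm descending.

>>> send_rows --pt "1 0 0 25 0 0 0" --pt "1 0 0 55 0 0 0" --pt "1 0 0 85 0 0 0" --pt "1 0 0 115 0 0 0" --pt "1 0 0 135 0 0 0" --pt "1 0 0 143 0 0 0" --pt "1 0 0 143 0 0 0" --pt "0 0 0 143 0 0 0" --pt "0 0 0 143 0 0 0" --pt "0 0 0 143 0 0 0"

```text
time_s: 3.7
position: [443.7, -146.0, 39.0]
tcp_rot: [0.001, 1.0, -0.001, 0.001]
force: [-2.4, -0.0, 11.1]
grip_width: 0.68
finger_force: 61.6
```

>>> send_rows --pt "0 0 0 0 0 0 0" --pt "0 0 0 0 0 0 0" --pt "0 0 0 0 0 0 0" --pt "0 0 0 0 0 0 0" --pt "0 0 0 -15 0 0 0" --pt "0 0 0 -40 0 0 0" --pt "0 0 0 -65 0 0 0" --pt "0 0 0 -90 0 0 0" --pt "0 0 0 -110 0 0 0" --pt "0 0 0 -110 0 0 0"

```text
time_s: 4.53
position: [445.1, -146.1, 151.8]
tcp_rot: [0.001, 1.0, -0.0, 0.004]
force: [0.1, -0.1, -0.1]
grip_width: 0.679
finger_force: 64.4
```

```bash
python3 - <<'E'
from h import *
delta((571,217,147),0); cv2.imwrite("pics/w2.png",optics.grab_frame("wrist")[:,:,::-1])
E
```

```text
t 4.53 pos [ 445.1 -146.1  151.8] yaw -0.0 w 0.68 ff 64.4 | shift [ 125.6 -363.2    4.8] rot [ 0.003 -0.008 -0.001]
```

View pics/w2.png

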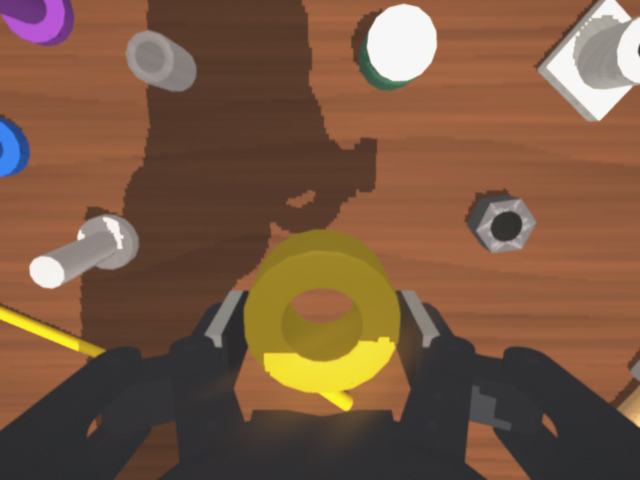

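The tyre is held squarely between the pads, centred near (322,325). I'm carrying it to the post.

>>> send_rows --pt "0 8 -22 0 0 0 0" --pt "0 21 -60 0 0 0 0" --pt "0 35 -99 0 0 0 0" --pt "0 49 -138 0 0 0 0" --pt "0 63 -177 0 0 0 0" --pt "0 77 -216 0 0 0 0" --pt "0 91 -256 0 0 0 0" --pt "0 104 -295 0 0 0 0" --pt "0 117 -333 0 0 0 0" --pt "0 128 -363 0 0 0 0"

```text
time_s: 5.42
position: [571.0, 221.3, 146.4]
tcp_rot: [-0.001, 1.0, 0.001, -0.0]
force: [0.2, 0.2, -1.1]
grip_width: 0.671
finger_force: 64.4
```

>>> send_rows --pt "0 0 0 0 0 0 0" --pt "0 0 0 0 0 0 0" --pt "0 0 0 0 0 0 0" --pt "0 0 0 0 0 0 0" --pt "0 0 0 10 0 0 0" --pt "0 0 0 20 0 0 0" --pt "0 0 0 30 0 0 0" --pt "0 0 0 40 0 0 0" --pt "0 0 0 50 0 0 0" --pt "0 0 0 50 0 0 0"

```text
time_s: 6.25
position: [569.9, 216.8, 94.2]
tcp_rot: [0.001, 1.0, -0.0, -0.002]
force: [0.1, -0.6, -0.9]
grip_width: 0.682
finger_force: 64.4
```

```bash
python3 - <<'E'
from h import *
optics.grab_frame("top")
T,s=tcp(); im=optics.grab_frame("wrist")[:,:,::-1].copy()
delta((571,217,47),0)
for P in [(571,217,20),(593,319,8),(491,342,8),(469,240,8)]:
    p=proj("wrist",P,T); print(p); cv2.drawMarker(im,tuple(int(i) for i in p),(0,0,255))
cv2.imwrite("pics/w3.png",im)
E
```

```text
t 6.35 pos [570.8 217.5  96.3] yaw -0.0 w 0.67 ff 64.4 | shift [ 0.2  0.5 49.3] rot [ 0.     0.001 -0.   ]
[322.5064087  263.38368507]
[141.37150817 219.36283901]
[126.54319525 375.4114575 ]
[287.21271819 404.33378653]
```

View pics/w3.png

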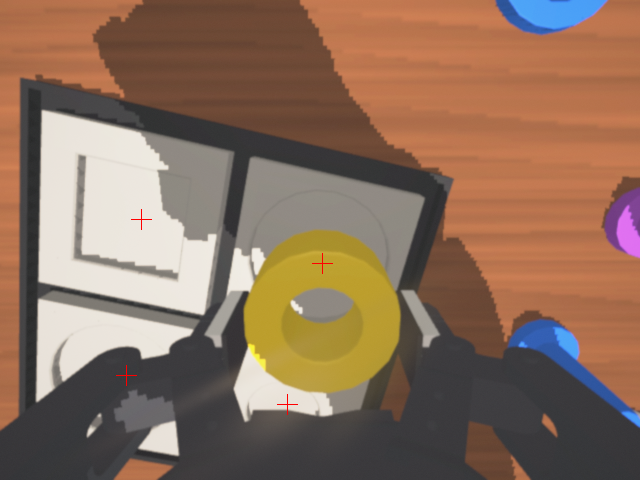

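The held tyre sits over the post nest. The pocket circle spans columns 250–388, so it is centred about 320, and the square pocket centre at (131,218) agrees with my estimate to about 3 mm. Lowering now.

>>> send_rows --pt "0 0 -1.5 8 0 0 0" --pt "0 0 -1.5 16 0 0 0" --pt "0 0 -1.5 24 0 0 0" --pt "0 0 -1.5 32 0 0 0" --pt "0 0 -1.5 38 0 0 0" --pt "0 0 -1.5 43 0 0 0" --pt "0 0 -1.5 47 0 0 0" --pt "0 0 -1.5 50 0 0 0" --pt "0 0 -1.5 51 0 0 0" --pt "0 0 -1.5 51 0 0 0"

```text
time_s: 7.18
position: [571.0, 219.1, 47.2]
tcp_rot: [0.0, 1.0, -0.0, 0.0]
force: [-4.2, -1.9, 9.4]
grip_width: 0.677
finger_force: 65.5
```

```bash
python3 - <<'E'
from h import *
delta((571,217,47),0);print(readout.read_state()["force"])
E
```

```text
t 7.18 pos [571.  219.1  47.2] yaw -0.0 w 0.68 ff 65.5 | shift [0.  2.1 0.2] rot [ 0. -0. -0.]
[-4.23622322 -1.87957826  9.37179375]
```

>>> send_rows --pt "1 0 0 0 0 0 0" --pt "1 0 0 0 0 0 0" --pt "1 0 0 0 0 0 0" --pt "1 0 0 0 0 0 0" --pt "1 0 0 -10 0 0 0" --pt "1 0 0 -30 0 0 0" --pt "1 0 0 -60 0 0 0" --pt "1 0 0 -90 0 0 0" --pt "1 0 0 -120 0 0 0" --pt "1 0 0 -135 0 0 0"

```text
time_s: 8.02
position: [572.3, 219.8, 185.6]
tcp_rot: [-0.001, 1.0, -0.0, 0.002]
force: [1.2, -0.6, 0.0]
grip_width: 1.0
finger_force: 0.0
```

>>> send_rows --pt "1 12 22 0 0 0 0" --pt "1 25 48 0 0 0 0" --pt "1 39 75 0 0 0 0" --pt "1 53 102 0 0 0 0" --pt "1 67 129 0 0 0 0" --pt "1 81 156 0 0 0 0" --pt "1 95 183 0 0 0 0" --pt "1 108 207 0 0 0 0" --pt "1 116 220 0 0 0 0" --pt "1 116 220 0 0 0 0"

```text
time_s: 8.85
position: [688.3, -5.9, 181.0]
tcp_rot: [0.001, 1.0, -0.003, 0.0]
force: [-0.2, -0.5, 0.5]
grip_width: 1.0
finger_force: 0.0
```

```bash
python3 - <<'E'
from h import *
cv2.imwrite("pics/scene1.png",optics.grab_frame("scene")[150:380,200:560,::-1])
optics.grab_frame("top")
T,s=tcp(); im=optics.grab_frame("wrist")[:,:,::-1].copy()
delta((687.5,-1,52),0)
for P in [(687.5,-1,46),(556,-51,40)]:
    p=proj("wrist",P,T); print(p); cv2.drawMarker(im,tuple(int(i) for i in p),(0,0,255))
a=cv2.resize(cv2.imread("pics/scene1.png"),(480,307)); b=cv2.resize(im,(400,300)); 
o=np.zeros((600,480,3),np.uint8);o[:300,:400]=b;o[300:600]=a[:300];cv2.imwrite("pics/w4.png",o)
E
```

```text
t 9.0 pos [686.6   0.9 181.2] yaw 0.1 w 1.0 ff 0.0 | shift [  1.    2.1 129.2] rot [-0.002  0.     0.001]
[323.36088775 235.37459799]
[384.61528966 389.3896874 ]
```

View pics/w4.png

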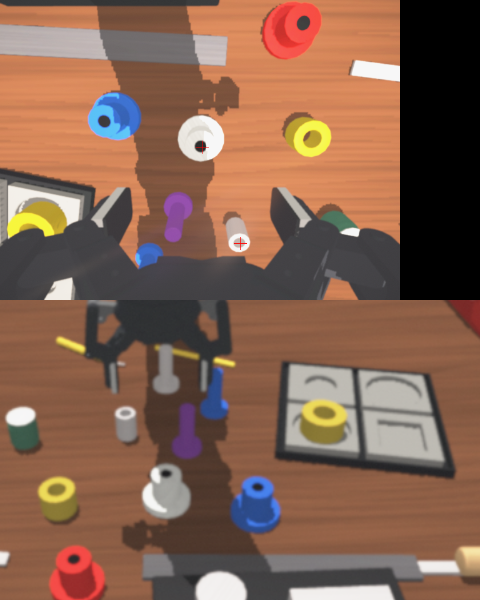

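The wrist view (top) shows the white hub's bore on the marker at (200,147) and the spacer also on its marker. In the scene crop the tyre lies flat in the post nest. Grasping the hub next.

>>> send_rows --pt "1 0 0 25 0 0 0" --pt "1 0 0 55 0 0 0" --pt "1 0 0 85 0 0 0" --pt "1 0 0 115 0 0 0" --pt "1 0 0 131 0 0 0" --pt "1 0 0 137 0 0 0" --pt "1 0 0 137 0 0 0" --pt "1 0 0 137 0 0 0" --pt "0 0 0 137 0 0 0" --pt "0 0 0 137 0 0 0"

```text
time_s: 9.83
position: [688.1, -0.5, 45.9]
tcp_rot: [-0.0, 1.0, 0.0, 0.001]
force: [-0.4, 0.1, -0.5]
grip_width: 0.747
finger_force: 0.0
```

>>> send_rows --pt "0 0 0 0 0 0 0" --pt "0 0 0 0 0 0 0" --pt "0 0 0 0 0 0 0" --pt "0 0 0 0 0 0 0" --pt "0 0 0 0 0 0 0" --pt "0 0 0 0 0 0 0" --pt "0 0 0 0 0 0 0" --pt "0 0 0 0 0 0 0" --pt "0 0 0 0 0 0 0" --pt "0 0 0 0 0 0 0"

```text
time_s: 10.67
position: [687.8, -0.8, 45.2]
tcp_rot: [-0.0, 1.0, -0.0, 0.001]
force: [-0.7, -0.2, 5.9]
grip_width: 0.4
finger_force: 59.9
```

>>> send_rows --pt "0 0 0 -10 0 0 0" --pt "0 0 0 -30 0 0 0" --pt "0 0 0 -55 0 0 0" --pt "0 0 0 -80 0 0 0" --pt "0 0 0 -100 0 0 0" --pt "0 0 0 -120 0 0 0" --pt "0 0 0 -130 0 0 0" --pt "0 0 0 -130 0 0 0" --pt "0 0 0 -130 0 0 0" --pt "0 0 0 -130 0 0 0"

```text
time_s: 11.5
position: [686.3, -1.1, 172.5]
tcp_rot: [0.0, 1.0, -0.0, -0.001]
force: [-0.2, 0.4, -1.4]
grip_width: 0.403
finger_force: 59.9
```

```bash
python3 - <<'E'
from h import *
delta((491,343,174),0); cv2.imwrite("pics/w5.png",cv2.resize(optics.grab_frame("wrist")[:,:,::-1],(400,300)))
E
```

```text
t 11.5 pos [686.3  -1.1 172.5] yaw -0.0 w 0.4 ff 59.9 | shift [-195.3 -344.1   -1.1] rot [ 0.     0.002 -0.   ]
```

View pics/w5.png

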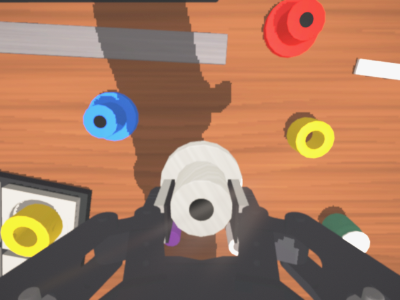

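The hub is gripped by its boss, upright, with its bore at (202,210). Carrying it to the wide pocket.

>>> send_rows --pt "0 -10 -18 0 0 0 0" --pt "0 -30 -54 0 0 0 0" --pt "0 -50 -90 0 0 0 0" --pt "0 -70 -125 0 0 0 0" --pt "0 -90 -160 0 0 0 0" --pt "0 -110 -195 0 0 0 0" --pt "0 -130 -230 0 0 0 0" --pt "0 -150 -265 0 0 0 0" --pt "0 -170 -300 0 0 0 0" --pt "0 -186 -328 0 0 0 0"

```text
time_s: 12.38
position: [498.4, 329.9, 172.9]
tcp_rot: [-0.0, 1.0, 0.001, -0.001]
force: [0.7, -0.0, -1.5]
grip_width: 0.401
finger_force: 60.1
```

>>> send_rows --pt "0 -10 -17 0 0 0 0" --pt "0 -10 -17 0 0 0 0" --pt "0 -10 -17 15 0 0 0" --pt "0 -10 -17 30 0 0 0" --pt "0 -10 -17 45 0 0 0" --pt "0 -10 -17 60 0 0 0" --pt "0 -10 -17 75 0 0 0" --pt "0 -10 -17 80 0 0 0" --pt "0 -10 -17 80 0 0 0" --pt "0 -10 -17 80 0 0 0"

```text
time_s: 13.22
position: [491.2, 343.8, 93.7]
tcp_rot: [0.0, 1.0, -0.0, -0.0]
force: [0.3, 0.4, -0.7]
grip_width: 0.403
finger_force: 60.1
```

```bash
python3 - <<'E'
from h import *
optics.grab_frame("top")
T,s=tcp(); im=optics.grab_frame("wrist")[:,:,::-1].copy()
delta((491,343,52),0)
a=np.linspace(0,6.28,60)
for cx,cy,rr in[(491,343,39),(469,240,23)]:
    pts=np.array([proj("wrist",(cx+rr*np.cos(t),cy+rr*np.sin(t),16),T) for t in a]).astype(np.int32); cv2.polylines(im,[pts],True,(0,0,255),1)
cv2.imwrite("pics/w6.png",im)
E
```

```text
t 13.32 pos [491.6 344.3  94.7] yaw -0.0 w 0.4 ff 60.1 | shift [-0.7  1.4 42.7] rot [-0.001 -0.001 -0.   ]
```

View pics/w6.png

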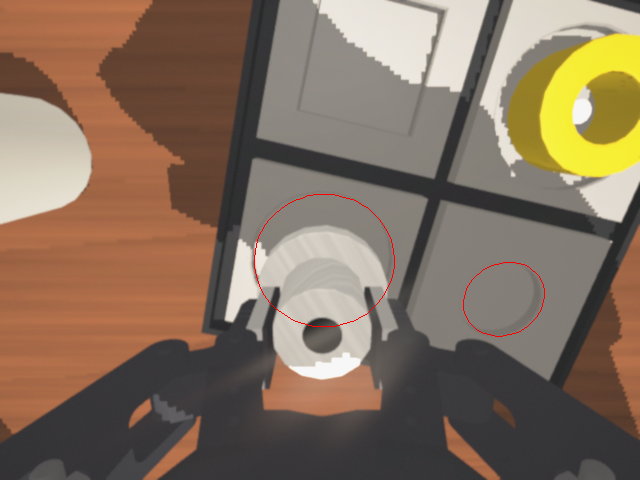

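The red circles lie on the wide and small pockets within about 3 px, and the post stands inside the tyre's bore at (582,110). Lowering the hub.

>>> send_rows --pt "0 0 0 8 0 0 0" --pt "0 0 0 16 0 0 0" --pt "0 0 0 23 0 0 0" --pt "0 0 0 29 0 0 0" --pt "0 0 0 34 0 0 0" --pt "0 0 0 38 0 0 0" --pt "0 0 0 40 0 0 0" --pt "0 0 0 41.5 0 0 0" --pt "0 0 0 42 0 0 0" --pt "0 0 0 42 0 0 0"

```text
time_s: 14.15
position: [490.8, 343.9, 53.2]
tcp_rot: [0.0, 1.0, -0.0, 0.0]
force: [-3.8, -3.4, 10.3]
grip_width: 0.4
finger_force: 61.2
```

>>> send_rows --pt "0 0 0 0.5 0 0 0" --pt "0 0 0 0.5 0 0 0" --pt "0 0 0 0.5 0 0 0" --pt "0 0 0 0.5 0 0 0" --pt "0 0 0 0.5 0 0 0" --pt "0 0 0 0.5 0 0 0" --pt "0 0 0 0.5 0 0 0" --pt "0 0 0 0.5 0 0 0" --pt "0 0 0 0.5 0 0 0" --pt "0 0 0 0.5 0 0 0"

```text
time_s: 14.98
position: [490.8, 344.0, 53.2]
tcp_rot: [0.0, 1.0, -0.0, 0.0]
force: [-5.2, -3.4, 13.8]
grip_width: 0.401
finger_force: 61.5
```

>>> send_rows --pt "1 0 0 0 0 0 0" --pt "1 0 0 0 0 0 0" --pt "1 0 0 0 0 0 0" --pt "1 0 0 0 0 0 0" --pt "1 0 0 0 0 0 0" --pt "1 0 0 -20 0 0 0" --pt "1 0 0 -50 0 0 0" --pt "1 0 0 -85 0 0 0" --pt "1 0 0 -120 0 0 0" --pt "1 0 0 -138 0 0 0"

```text
time_s: 15.82
position: [492.1, 345.1, 193.6]
tcp_rot: [-0.002, 1.0, -0.0, 0.002]
force: [0.4, 0.8, -0.2]
grip_width: 0.998
finger_force: 0.0
```

>>> send_rows --pt "1 -5 30 0 0 0 0" --pt "1 -11 70 0 0 0 0" --pt "1 -17 110 0 0 0 0" --pt "1 -23 150 0 0 0 0" --pt "1 -29 190 0 0 0 0" --pt "1 -35 230 0 0 0 0" --pt "1 -41 270 0 0 0 0" --pt "1 -47 305 0 0 0 0" --pt "1 -51 335 0 0 0 0" --pt "1 -51 335 0 0 0 0"

```text
time_s: 16.65
position: [438.7, 2.6, 189.3]
tcp_rot: [0.002, 1.0, -0.004, -0.001]
force: [0.0, -0.0, -0.2]
grip_width: 0.999
finger_force: 0.0
```

```bash
python3 - <<'E'
from h import *
sc=optics.grab_frame("scene")[150:380,200:560,::-1]
optics.grab_frame("top")
T,s=tcp(); im=optics.grab_frame("wrist")[:,:,::-1].copy()
delta((440,8.8,52),0)
for P,rr in [((439.4,8.8,10),20),((439.4,8.8,70),10),((556,-51,40),14)]:
    pts=np.array([proj("wrist",(P[0]+rr*np.cos(t),P[1]+rr*np.sin(t),P[2]),T) for t in np.linspace(0,6.28,40)]).astype(np.int32); cv2.polylines(im,[pts],True,(0,0,255),1)
a=cv2.resize(sc,(480,307)); b=cv2.resize(im,(400,300)); 
o=np.zeros((600,480,3),np.uint8);o[:300,:400]=b;o[300:600]=a[:300];cv2.imwrite("pics/w7.png",o)
E
```

```text
t 16.8 pos [440.4   9.4 189.6] yaw -0.1 w 1.0 ff 0.0 | shift [ -0.4   0.7 137.6] rot [-0.001 -0.001 -0.001]
```

View pics/w7.png

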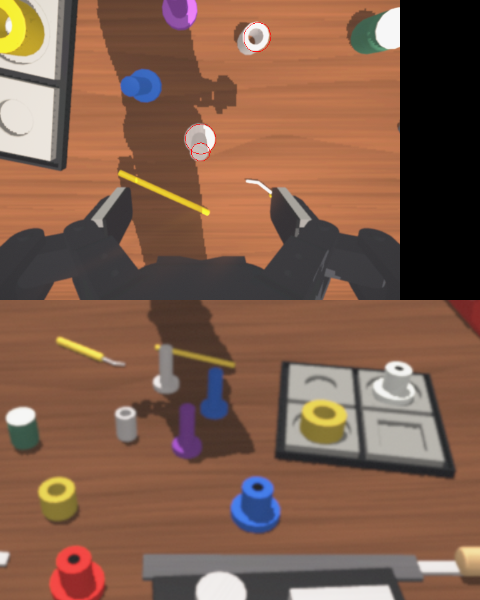

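The axle's head and shank tip sit in their drawn circles at (200,138) and (200,152), and the spacer matches too. The scene crop shows the hub upright in the wide pocket. Grasping the axle.

>>> send_rows --pt "1 0 0 25 0 0 0" --pt "1 0 0 55 0 0 0" --pt "1 0 0 85 0 0 0" --pt "1 0 0 115 0 0 0" --pt "1 0 0 137 0 0 0" --pt "1 0 0 144 0 0 0" --pt "1 0 0 144 0 0 0" --pt "1 0 0 144 0 0 0" --pt "0 0 0 144 0 0 0" --pt "0 0 0 144 0 0 0"

```text
time_s: 17.63
position: [441.0, 9.4, 46.7]
tcp_rot: [-0.0, 1.0, -0.0, 0.001]
force: [0.9, -0.1, -0.2]
grip_width: 0.752
finger_force: 0.0
```

>>> send_rows --pt "0 0 0 0 0 0 0" --pt "0 0 0 0 0 0 0" --pt "0 0 0 0 0 0 0" --pt "0 0 0 0 0 0 0" --pt "0 0 0 0 0 0 0" --pt "0 0 0 0 0 0 0" --pt "0 0 0 0 0 0 0" --pt "0 0 0 0 0 0 0" --pt "0 0 0 0 0 0 0" --pt "0 0 0 0 0 0 0"

```text
time_s: 18.47
position: [440.4, 9.1, 46.1]
tcp_rot: [0.0, 1.0, -0.0, 0.001]
force: [-1.4, 0.4, 7.1]
grip_width: 0.217
finger_force: 58.2
```

>>> send_rows --pt "0 0 0 -10 0 0 0" --pt "0 0 0 -30 0 0 0" --pt "0 0 0 -55 0 0 0" --pt "0 0 0 -80 0 0 0" --pt "0 0 0 -100 0 0 0" --pt "0 0 0 -120 0 0 0" --pt "0 0 0 -130 0 0 0" --pt "0 0 0 -130 0 0 0" --pt "0 0 0 -130 0 0 0" --pt "0 0 0 -130 0 0 0"

```text
time_s: 19.3
position: [439.5, 8.9, 174.7]
tcp_rot: [0.0, 1.0, -0.0, -0.001]
force: [-1.4, 0.8, -2.5]
grip_width: 0.218
finger_force: 58.6
```

```bash
python3 - <<'E'
from h import *
optics.grab_frame("top");delta((593,320,177),0)
E
```

```text
t 19.35 pos [439.4   9.  174.5] yaw -0.0 w 0.22 ff 58.6 | shift [ 153.6 -311.    -2.8] rot [ 0.     0.002 -0.   ]
```

>>> send_rows --pt "0 8 -16 0 0 0 0" --pt "0 25 -50 0 0 0 0" --pt "0 42 -85 0 0 0 0" --pt "0 59 -120 0 0 0 0" --pt "0 76 -154 0 0 0 0" --pt "0 93 -188 0 0 0 0" --pt "0 110 -223 0 0 0 0" --pt "0 127 -257 0 0 0 0" --pt "0 142 -288 0 0 0 0" --pt "0 153 -311 0 0 0 0"

```text
time_s: 20.18
position: [593.0, 323.5, 173.3]
tcp_rot: [-0.0, 1.0, 0.001, -0.001]
force: [-0.1, 0.4, -2.6]
grip_width: 0.22
finger_force: 58.9
```

>>> send_rows --pt "0 0 0 0 0 0 0" --pt "0 0 0 0 0 0 0" --pt "0 0 0 15 0 0 0" --pt "0 0 0 30 0 0 0" --pt "0 0 0 45 0 0 0" --pt "0 0 0 60 0 0 0" --pt "0 0 0 75 0 0 0" --pt "0 0 0 80 0 0 0" --pt "0 0 0 80 0 0 0" --pt "0 0 0 80 0 0 0"

```text
time_s: 21.02
position: [593.1, 319.2, 95.4]
tcp_rot: [0.0, 1.0, -0.001, -0.0]
force: [-0.6, 0.6, -1.1]
grip_width: 0.218
finger_force: 59.0
```

```bash
python3 - <<'E'
from h import *
optics.grab_frame("top")
T,s=tcp(); im=optics.grab_frame("wrist")[:,:,::-1].copy()
delta((593,320,54),0)
pts=np.array([proj("wrist",(593+.976*a*29+.216*b*29,320-.216*a*29+.976*b*29,16),T) for a,b in[(1,1),(1,-1),(-1,-1),(-1,1)]]).astype(np.int32); cv2.polylines(im,[pts],True,(0,0,255),1)
cv2.imwrite("pics/w8.png",im)
E
```

```text
t 21.12 pos [593.7 320.   96.5] yaw -0.0 w 0.22 ff 59.0 | shift [-0.7  0.  42.5] rot [-0.001 -0.001 -0.001]
```

View pics/w8.png

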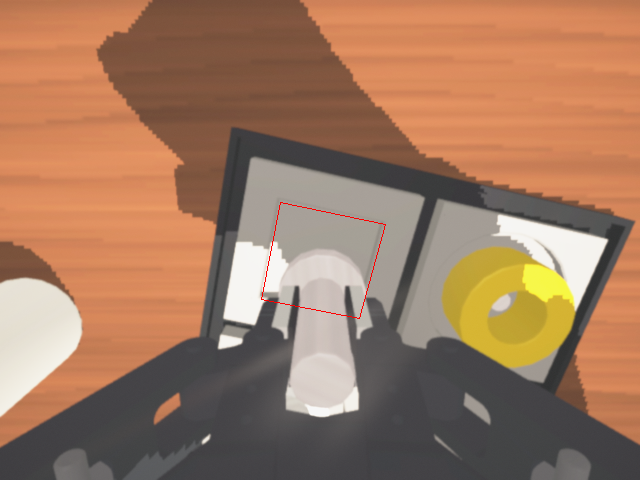

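The drawn square lies on the pocket's edge, spanning columns 262–385, with the axle centred over it. Lowering.

>>> send_rows --pt "0 0 0 8 0 0 0" --pt "0 0 0 16 0 0 0" --pt "0 0 0 23 0 0 0" --pt "0 0 0 29 0 0 0" --pt "0 0 0 34 0 0 0" --pt "0 0 0 38 0 0 0" --pt "0 0 0 41 0 0 0" --pt "0 0 0 43 0 0 0" --pt "0 0 0 43.5 0 0 0" --pt "0 0 0 43.5 0 0 0"

```text
time_s: 21.95
position: [593.0, 320.1, 54.2]
tcp_rot: [0.0, 1.0, -0.0, 0.0]
force: [-5.2, -2.9, 14.5]
grip_width: 0.216
finger_force: 61.0
```

>>> send_rows --pt "0.7 0 0 0 0 0 0" --pt "0.7 0 0 0 0 0 0" --pt "0.7 0 0 0 0 0 0" --pt "0.7 0 0 0 0 0 0" --pt "0.7 0 0 0 0 0 0" --pt "0.7 0 0 -20 0 0 0" --pt "0.7 0 0 -50 0 0 0" --pt "0.7 0 0 -85 0 0 0" --pt "0.7 0 0 -120 0 0 0" --pt "0.7 0 0 -138 0 0 0"

```text
time_s: 22.78
position: [594.3, 321.0, 194.4]
tcp_rot: [-0.001, 1.0, -0.0, 0.002]
force: [0.9, 0.0, 0.6]
grip_width: 0.699
finger_force: 0.0
```

>>> send_rows --pt "0.7 -3 30 0 0 0 0" --pt "0.7 -7 70 0 0 0 0" --pt "0.7 -11 110 0 0 0 0" --pt "0.7 -15 150 0 0 0 0" --pt "0.7 -19 190 0 0 0 0" --pt "0.7 -23 230 0 0 0 0" --pt "0.7 -27 270 0 0 0 0" --pt "0.7 -31 310 0 0 0 0" --pt "0.7 -35 345 0 0 0 0" --pt "0.7 -37 371 0 0 0 0"

```text
time_s: 23.62
position: [555.2, -55.0, 189.9]
tcp_rot: [0.001, 1.0, -0.002, -0.0]
force: [-0.4, 0.1, -0.1]
grip_width: 0.697
finger_force: 0.0
```

```bash
python3 - <<'E'
from h import *
sc=optics.grab_frame("scene")[150:380,200:560,::-1]
for i in range(4): optics.grab_frame("top")
T,s=tcp(); im=optics.grab_frame("wrist")[:,:,::-1].copy()
delta((556,-51,35),0)
for P,rr in [((556,-51,40),14),((556,-51,0),14)]:
    pts=np.array([proj("wrist",(P[0]+rr*np.cos(t),P[1]+rr*np.sin(t),P[2]),T) for t in np.linspace(0,6.28,40)]).astype(np.int32); cv2.polylines(im,[pts],True,(0,0,255),1)
a=cv2.resize(sc,(480,307)); b=cv2.resize(im,(400,300)); 
o=np.zeros((600,480,3),np.uint8);o[:300,:400]=b;o[300:600]=a[:300];cv2.imwrite("pics/w9.png",o)
E
```

```text
t 23.92 pos [556.3 -49.3 190.1] yaw 0.1 w 0.7 ff 0.0 | shift [ -0.4   1.9 155. ] rot [-0.001 -0.     0.002]
```

View pics/w9.png

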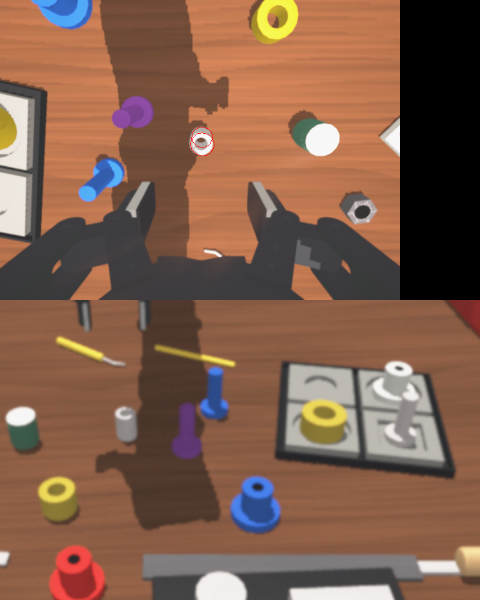

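The spacer fits its circles at (201,141). The scene crop shows the axle upright in the square pocket. Grasping the spacer.

>>> send_rows --pt "0.7 0 1 25 0 0 0" --pt "0.7 0 1 55 0 0 0" --pt "0.7 0 1 85 0 0 0" --pt "0.7 0 1 115 0 0 0" --pt "0.7 0 1 142 0 0 0" --pt "0.7 0 1 152 0 0 0" --pt "0.7 0 1 152 0 0 0" --pt "0.7 0 1 152 0 0 0" --pt "0 0 1 152 0 0 0" --pt "0 0 1 152 0 0 0"

```text
time_s: 24.75
position: [557.3, -51.6, 39.7]
tcp_rot: [0.0, 1.0, 0.0, 0.001]
force: [-0.6, -0.2, -0.2]
grip_width: 0.43
finger_force: 0.0
```

>>> send_rows --pt "0 0 0 0 0 0 0" --pt "0 0 0 0 0 0 0" --pt "0 0 0 0 0 0 0" --pt "0 0 0 0 0 0 0" --pt "0 0 0 0 0 0 0" --pt "0 0 0 0 0 0 0" --pt "0 0 0 0 0 0 0" --pt "0 0 0 0 0 0 0" --pt "0 0 0 0 0 0 0" --pt "0 0 0 0 0 0 0"

```text
time_s: 25.58
position: [557.2, -51.8, 39.8]
tcp_rot: [0.0, 1.0, -0.0, 0.002]
force: [-0.8, 0.5, 7.2]
grip_width: 0.302
finger_force: 58.6
```

>>> send_rows --pt "0 0 0 -10 0 0 0" --pt "0 0 0 -30 0 0 0" --pt "0 0 0 -55 0 0 0" --pt "0 0 0 -80 0 0 0" --pt "0 0 0 -100 0 0 0" --pt "0 0 0 -120 0 0 0" --pt "0 0 0 -130 0 0 0" --pt "0 0 0 -130 0 0 0" --pt "0 0 0 -130 0 0 0" --pt "0 0 0 -130 0 0 0"

```text
time_s: 26.42
position: [555.3, -52.1, 167.1]
tcp_rot: [0.0, 1.0, -0.0, -0.001]
force: [0.1, -0.6, -1.6]
grip_width: 0.298
finger_force: 59.2
```

```bash
python3 - <<'E'
from h import *
optics.grab_frame("top");delta((469,240,168),0)
E
```

```text
t 26.47 pos [555.3 -52.  166.8] yaw -0.0 w 0.3 ff 59.2 | shift [ -86.3 -292.    -1. ] rot [-0.     0.002 -0.   ]
```

>>> send_rows --pt "0 -5 -16 0 0 0 0" --pt "0 -15 -49 0 0 0 0" --pt "0 -25 -82 0 0 0 0" --pt "0 -35 -115 0 0 0 0" --pt "0 -45 -148 0 0 0 0" --pt "0 -55 -181 0 0 0 0" --pt "0 -65 -214 0 0 0 0" --pt "0 -74 -246 0 0 0 0" --pt "0 -82 -273 0 0 0 0" --pt "0 -87.5 -291.5 0 0 0 0"

```text
time_s: 27.3
position: [466.7, 242.8, 166.9]
tcp_rot: [-0.0, 1.0, 0.002, -0.001]
force: [-0.1, 0.1, -1.2]
grip_width: 0.299
finger_force: 59.2
```

>>> send_rows --pt "0 0 0 0 0 0 0" --pt "0 0 0 0 0 0 0" --pt "0 0 0 15 0 0 0" --pt "0 0 0 30 0 0 0" --pt "0 0 0 45 0 0 0" --pt "0 0 0 60 0 0 0" --pt "0 0 0 75 0 0 0" --pt "0 0 0 80 0 0 0" --pt "0 0 0 80 0 0 0" --pt "0 0 0 80 0 0 0"

```text
time_s: 28.13
position: [468.9, 238.8, 87.9]
tcp_rot: [0.0, 1.0, -0.001, -0.0]
force: [-0.7, -0.9, -0.6]
grip_width: 0.298
finger_force: 59.2
```

```bash
python3 - <<'E'
from h import *
optics.grab_frame("top")
T,s=tcp(); im=optics.grab_frame("wrist")[:,:,::-1].copy()
delta((469,240,48),0)
pts=np.array([proj("wrist",(469+23*np.cos(t),240+23*np.sin(t),16),T) for t in np.linspace(0,6.28,60)]).astype(np.int32); cv2.polylines(im,[pts],True,(0,0,255),1)
cv2.imwrite("pics/w10.png",im)
E
```

```text
t 28.23 pos [469.2 239.5  88.7] yaw -0.0 w 0.3 ff 59.2 | shift [-0.3 -0.5 40.7] rot [-0.    -0.001 -0.001]
```

View pics/w10.png

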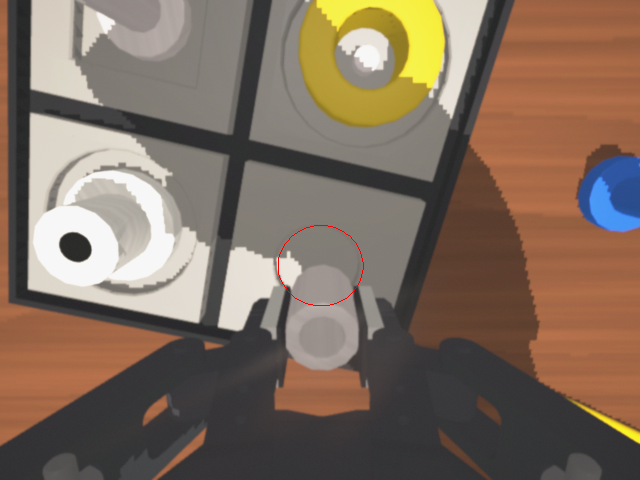

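The circle at (320,265) sits on the small pocket, centred in its nest. The other three parts are inside their pockets. Lowering the spacer.

>>> send_rows --pt "0 0 0 8 0 0 0" --pt "0 0 0 16 0 0 0" --pt "0 0 0 22 0 0 0" --pt "0 0 0 28 0 0 0" --pt "0 0 0 33 0 0 0" --pt "0 0 0 37 0 0 0" --pt "0 0 0 39.5 0 0 0" --pt "0 0 0 41 0 0 0" --pt "0 0 0 41.5 0 0 0" --pt "0 0 0 41.5 0 0 0"

```text
time_s: 29.07
position: [468.4, 239.6, 47.8]
tcp_rot: [0.0, 1.0, -0.0, 0.0]
force: [-4.3, -2.9, 15.7]
grip_width: 0.301
finger_force: 61.3
```

On the floor (15.7 N at z 47.8). Releasing and retreating.

>>> send_rows --pt "0.7 0 0 0 0 0 0" --pt "0.7 0 0 0 0 0 0" --pt "0.7 0 0 0 0 0 0" --pt "0.7 0 0 0 0 0 0" --pt "0.7 0 0 0 0 0 0" --pt "0.7 0 0 -20 0 0 0" --pt "0.7 0 0 -50 0 0 0" --pt "0.7 0 0 -85 0 0 0" --pt "0.7 0 0 -120 0 0 0" --pt "0.7 0 0 -150 0 0 0"

```text
time_s: 29.9
position: [468.6, 239.7, 198.6]
tcp_rot: [-0.0, 1.0, -0.0, 0.0]
force: [0.6, 0.2, 0.0]
grip_width: 0.702
finger_force: 0.0
```

>>> send_rows --pt "1 0 20 0 0 0 0" --pt "1 0 50 0 0 0 0" --pt "1 0 80 0 0 0 0" --pt "1 0 110 0 0 0 0" --pt "1 0 140 0 0 0 0" --pt "1 0 170 0 0 0 0" --pt "1 0 190 0 0 0 0" --pt "1 0 200 0 0 0 0" --pt "1 0 200 0 0 0 0" --pt "1 0 200 0 0 0 0"

```text
time_s: 30.73
position: [468.7, 40.3, 196.5]
tcp_rot: [-0.0, 1.0, -0.0, 0.0]
force: [0.7, 0.7, 0.0]
grip_width: 1.001
finger_force: 0.0
```

```bash
python3 - <<'E'
from h import *
delta((469,40,190),0)
a=cv2.resize(optics.grab_frame("scene")[170:300,390:550,::-1],(640,520),interpolation=2)
cv2.imwrite("pics/end.png",a)
E
```

```text
t 30.73 pos [468.7  40.3 196.5] yaw -0.0 w 1.0 ff 0.0 | shift [0.3 0.3 6.5] rot [-0.001 -0.    -0.001]
```

View pics/end.png

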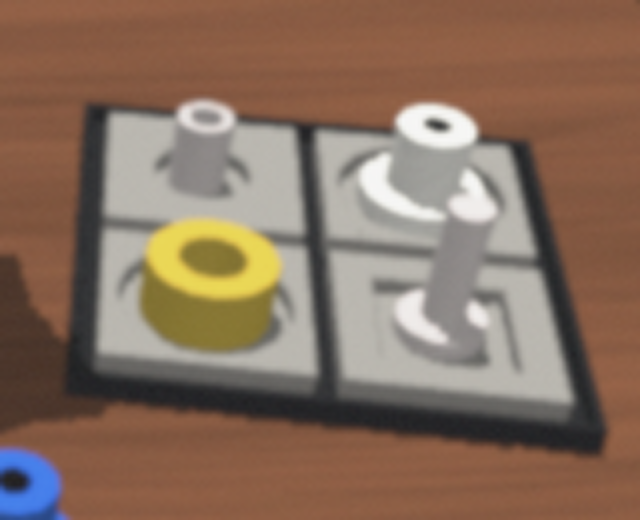

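All four parts stand upright in their pockets: spacer (203,150), hub (430,170), tyre (210,285), axle (450,290). Handing in.

```bash
python3 -c "
from cell import r
print(r.job_done())"
```

```text
the job is handed in; nothing more can be done
None
```

The kit is together and handed in at about 31 s: the tyre, hub, axle and spacer were placed in that order, each upright on its pocket floor, and the smaller tyre and square-flange hub were left untouched.

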